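Blank off the open slot of a vacuum filter station and hold its press plate down

TASK

Get the vacuum filter station ready to pull: turn the stopcock on its left wing to half open, the red 45 degree mark, and slide the blue blank bar all the way down into the one slot opening that is wide enough for it. Then lay the windowed metal press plate squarely on the deck between the four corner guides, handle up and lengthwise over the slots, press it down flush against the springy orange seal without forcing it, and finish still holding it pressed down. Leave the other things on the table where they are.

Things in the scene. Friction and masses are not known exactly. Their poses are not given: they have to be found in the camera images.
- station: fixed vacuum filter station: grey deck block, white pump housing behind it (+x), stopcock wing at its left (+y). Origin on the table under the deck's centre; x along the slots away from the robot, y left, z up. Deck 130 (x) x 176 (y) mm, top at z = 60. Housing x 70 to 155, y -80 to 160, 90 mm high, with a round gauge in its top that reaches z = 100.
- deck_center (a point): middle of the deck's top (z = 60 mm), station axes. Four slots 70 (x) x 25 (y) mm, 36 deep, centred at y = -45, -15, 15, 45 mm, 5 mm ribs between: two filled by wide strips, one half filled by the narrow strip (15 mm left open), one empty (25 mm). Four aluminium corner guides stand 14 mm above the deck; between their inner faces 112 (x) x 158 (y) mm.
- valve (a joint): stopcock, rad: 0 shut (handle along the station's y), grows counter-clockwise seen from above, 1.571 fully open (handle along x, its red end towards the robot). Half open is 0.785: the red line on the handle points to the red mark of the white scale. Starts between 0 and 0.45. Friction about 0.06 N m; stays where it is left.
- valve_grip (a point): centre of the stopcock's black wing handle, on its vertical axis, at station x = -5, y = 130, z = 88 mm. The handle is a bar 44 mm long, 10 mm thick, 24 mm high (z 76 to 100 mm); the white scale disc below it, 62 mm wide, has its top at z = 68. The frame turns with the handle: y runs along the bar to the red end.
- seal (a joint): squeeze of the orange seal cord round the slots, m: 0 free (6 mm proud of the deck), 0.006 flush with the deck. A spring: about 4 N starts it, then 1.5 N a mm, about 13 N in all (the plate's own 2 N included) makes it flush, where the plate meets the hard deck; it springs back when let go. The cord is 6 mm wide, its outline 94 (x) x 140 (y) mm.
- strip_wide_1_top (a point): centre of the top of a wide white filter strip, 68 x 23.5 mm, two rows of six wells, top 1 mm below the deck's; it fills its slot
- strip_wide_2_top (a point): centre of the top of the other wide white filter strip, same as the first
- strip_narrow_top (a point): centre of the top of the narrow white filter strip, 68 x 9.5 mm, one row of six wells, top 1 mm below the deck's; it stands at the left (+y) side of its slot, 7 mm off the slot's centre line, and leaves an opening too narrow for the blank
- blank_center (a point): centre of the loose blue blank bar, 65 (x) x 21 (y) x 35 (z) mm, 40 to 85 g, upright on the table at the start; foot edges stepped in 1.5 mm over the lowest 3 mm, black grip lines on both long sides near the top. z up; either way round fits. It slides down loosely; fully home its top is 1 mm below the deck's.
- plate_center (a point): centre of the loose metal press plate, 104 (x) x 150 (y) x 8 mm, about 220 g, four windows 56 x 14 mm. Black bar handle on the middle of its top: 60 mm along x, 14 thick (y), 26 high; handle top 30 mm above this point. z up, the handle's side; flat on the table at the start. Pressed flush its underside lies on the deck, this point at station z = 64 mm. Either way round fits.
- cup_left: white sample cup with a red cap, 44 mm wide, 76 mm high; a bystander, leave it. Origin at the centre of its underside.
- cup_right: white sample cup with a red cap, 44 mm wide, 76 mm high; a bystander, leave it. Origin at the centre of its underside.
- dropper: white dropper bottle with a green cap, 28 mm wide, 73 mm high; a bystander, leave it. Origin at the centre of its underside.
- radish: red radish, 45 x 119 x 40 mm; a bystander, leave it. Origin at the centre of its underside.
- timer: white bench timer, 32 x 64 x 62 mm; a bystander, leave it. Origin at the centre of its underside.
- tips: blue pipette-tip box, 124 x 92 x 118 mm; a bystander, leave it. Origin at the centre of its underside.
Mind the look-alikes: they are no part of the job. Of the things that look like the part that bears blank_center, the larger one is meant.

How it is judged:
By the outcome, as a careful person would: the job done as asked, in the order asked, and still so for the second after the job is handed in, while the arm keeps its last pose, push and grip.
It also fails if it takes over 67 s, if anything falls off the work surface, if the arm or the gripper's body presses on something with over 40 N, if the wrist force passes 120 N, or if a joint passes its speed limit or range.

ROBOT

A 6-joint arm with a two-finger parallel gripper is mounted at the origin on the work surface; the furniture and walls round the work are solid. World frame = base frame: x ahead of the robot, y to its left, z up, the work surface at z = 0. Lengths are in m, angles in rad, forces in N, time in s.
With the tool pointing down it reaches from about 0.35 to 0.775 m from the base axis. Payload 5.5 kg.
Tool frame: the origin (TCP) lies on the centre line of the jaws, within the pads' length; the fingertips stand 11 mm ahead of it and the grasp point (between the pads) lies 8 mm behind it (env.tip_reach is the distance from the TCP to the fingertips, in m); z points along the fingers, x is the direction in which the jaws open and shut, and the axes are right-handed (so a half turn about z gives the same grasp; the last joint's range is limited). The gripper opens to 85 mm and grips with 20 to 120 N. Pads are 22 mm wide; open, the fingers measure 114 mm over their backs; the gripper's body (76 mm by 85 mm) begins 54 mm behind the grasp point. The pads swing forward as they close: fully open they stand 13 mm farther back than shut.
Start: joints at [-1.289, 0.313, 0.046, 1.304, 0, 1.431], TCP at [0.235, -0.525, 0.242] pointing down, gripper open.
Joint ranges: [-2.76, 2.76], [-0.86, 1.69], [-1.03, 1.26], [-2.2, 2.34], [-1.47, 1.5], [-3.14, 3.14]. Speed limits (rad/s): [2.57, 2.57, 3.14, 3.14, 3.14, 3.14].

INTERFACE

Orientations are given as a unit quaternion [w, x, y, z].
In Python, from workcell import env gives the robot as it stands.
- The arm moves only by the tool carry_out, never from a script. Its argument "moves" is one flat list of numbers, 7 for each row, row after row: the gripper command: -1 is shut, 1 is fully open, values between are in proportion, then the shift along the tool's x, y, z in m, then the turn, a rotation vector about the tool's x, y, z in degrees. A call has exactly 5 rows; each row shifts and turns the pose as measured when the row begins, along the tool's axes as they then stand; what a row does not reach is not made up. A row lasts 1/8 s, in which the tool goes at most 62.5 mm and 10.7 degrees, less where a joint would pass 70% of its speed; a pose out of reach is approached as far as the arm can. A call is refused whole if a number of a shift passes 0.0625 or a number of a turn 10.7, either way. A call with a gripper value outside its range is refused whole. The fingers move at their own pace and stop on an object; "squeeze" is the grip in N (left out, the last holds). Time passes only in rows, so rows that do not move let the fingers close, or fill a call up. It gives the time, the measured TCP pose, the force and the opening at its end, in the units of the state.
- env.get_state(): the state, without advancing time (a new reading comes with each control period).
- env.read_camera(name): name is "side" or "top"; returns the picture (480x640x3 uint8, red, green, blue); there is no depth.
- env.calibration(name): a dict with "camera_matrix" (3x3 intrinsics, pixels), "rvec" (rotation vector, rad) and "tvec" (3), from world to camera coordinates, as OpenCV has them. Camera axes: x right, y down, z forward; pixel columns grow to the right and rows downward; lengths in m; the calibration is good to about 2 mm. A picture is of the moment at which its call begins. calibration takes no time and is no camera call.
- env.hand_in(): hands the job in, once; it reports no verdict.
The state is a dict: "clock": time; "joint_pos": joint angles; "qvel": joint speeds; "tau": joint torques, N m; "tcp_pos": TCP position; "orientation": TCP orientation; "wrist_force": force on the tool from outside, world axes, zero at the start; "ft_torque": the same for the moment, N m; "finger_gap": finger opening in m.
Only numpy, scipy, OpenCV 4.12 (cv2) and the standard library are available. Lean on these libraries where they do the work, as an engineer would, in place of code of your own. Each camera call takes 0.05 s, during which the arm holds its last target. There are 200 camera calls.

## Working session

There is one attempt and no reset: what is moved stays moved. The work goes in short steps, Python scripts to look and compute and a tool call to move; the robot and the scene stay as the last step left them, time stands still between calls to the robot, and variables do not carry over. Pictures are saved under pics/ and viewed, about 8 in all and at most 12, crops included, and the job is handed in when it is done.

Besides the shell and the picture viewer there is one more tool, called after "Request:" as name(argument=value, ...) on one line, values as JSON. carry_out: Moves the arm, as the interface text tells. Its arguments: {"type":"object","properties":{"moves":{"type":"array"},"squeeze":{"type":"number"}},"required":["moves"]}

```bash
mkdir -p pics; cat > h.py <<'E'
import numpy as np, cv2
from workcell import env
def snap(n,f):
    im=env.read_camera(n); cv2.imwrite('pics/'+f,im[:,:,::-1]); return im
def cam(n):
    c=env.calibration(n); K=np.array(c['camera_matrix'],float); R=cv2.Rodrigues(np.array(c['rvec'],float))[0]; t=np.array(c['tvec'],float).ravel(); return K,R,t
def ray(n,u,v,z):
    K,R,t=cam(n); o=-R.T@t; d=R.T@np.linalg.inv(K)@np.array([u,v,1.]); return o+d*(z-o[2])/d[2]
def proj(n,p):
    K,R,t=cam(n); q=K@(R@np.array(p,float)+t); return q[:2]/q[2]
E
python3 - <<'E'
from h import *
for n in('top','side'):
    snap(n,n+'0.png'); K,R,t=cam(n); print(n,K[0,0],-R.T@t,R[2])
print(env.get_state())
E
```

```text
top 464.4149813490862 [0.40763717 0.01937843 1.21455886] [ 0.16762965  0.00249691 -0.98584688]
side 461.2787243180668 [ 0.43042886 -0.83465617  0.77397747] [ 0.13228384  0.75962458 -0.63676643]
{'clock': 0.1, 'joint_pos': array([-1.28863370e+00,  3.13965167e-01,  4.51186522e-02,  1.30362568e+00,
        1.35179977e-05,  1.43120090e+00]), 'qvel': array([ 3.48432907e-04, -1.58560057e-03,  3.13665532e-03, -3.73903768e-05,
       -2.78885549e-04, -1.12806002e-03]), 'tau': array([ 2.33463310e-03, -4.81725204e+01,  2.99244493e+01,  1.26958548e-02,
       -2.02106935e-04, -7.62782605e-06]), 'tcp_pos': array([ 0.2352599 , -0.5241927 ,  0.24148602]), 'orientation': array([-5.53911775e-04,  8.39453420e-01, -5.43431001e-01, -6.28778265e-04]), 'wrist_force': array([ 0.9458611 , -0.14646208, -0.30160195]), 'ft_torque': array([-0.00285203, -0.04237201,  0.0393408 ]), 'finger_gap': 0.08541361000775226}
```

View pics/top0.png

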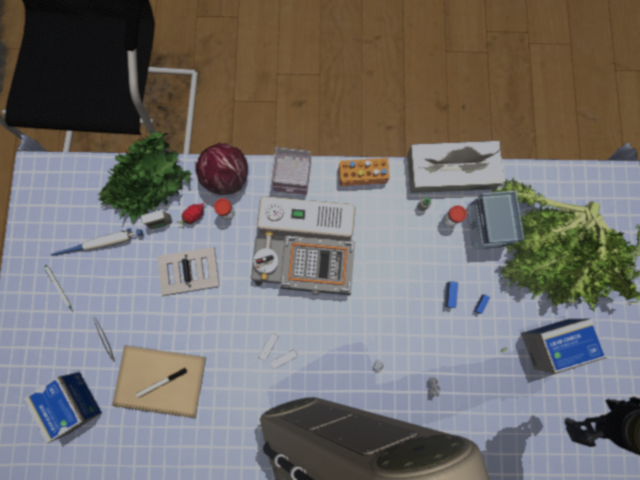

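View pics/side0.png

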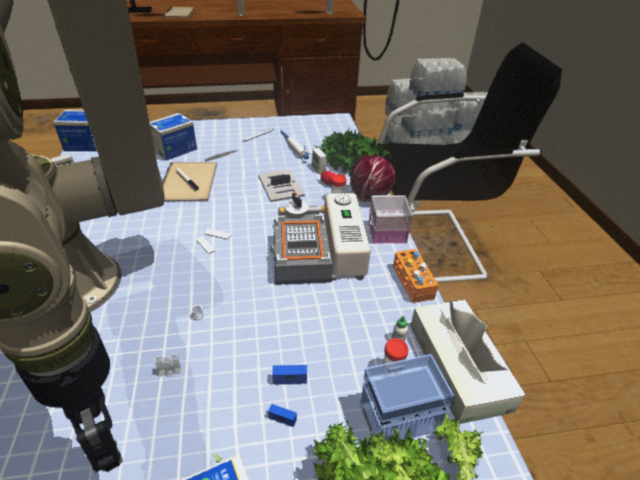

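The top view shows the station deck at about (318,264), the stopcock at (265,260), the plate at (189,271), the larger blue bar at (452,294) and a smaller look-alike at (483,304). Next I'll zoom in and measure.

```bash
cat > m.py <<'E'
from h import *
im=cv2.imread('pics/top0.png')
a=cv2.resize(im[190:300,240:370],None,fx=6,fy=5.4,interpolation=cv2.INTER_CUBIC)
a=cv2.resize(im[190:300,240:370],None,fx=5.4,fy=5.4,interpolation=cv2.INTER_CUBIC)
cv2.imwrite('pics/c1.png',a)
def rect(mask,name,z,box,mina=20):
    x0,y0,x1,y1=box; m=np.zeros(mask.shape,np.uint8); m[y0:y1,x0:x1]=mask[y0:y1,x0:x1]
    for c in cv2.findContours(m,cv2.RETR_EXTERNAL,cv2.CHAIN_APPROX_NONE)[0]:
        if cv2.contourArea(c)<mina: continue
        P=np.array([ray('top',*p,z)[:2] for p in c[:,0,:].astype(float)])
        r=cv2.minAreaRect((P*1000).astype(np.float32)); print(name,cv2.minAreaRect(c)[0],[np.round(q,1).tolist() if not np.isscalar(q) else round(q,1) for q in r])
hsv=cv2.cvtColor(im,cv2.COLOR_BGR2HSV)
blue=cv2.inRange(hsv,(105,150,40),(130,255,255))
rect(blue,'blue',.035,(430,270,500,320))
orange=cv2.inRange(hsv,(3,90,80),(18,255,255))
rect(orange,'orange',.066,(270,225,360,300))
h=hsv[285:305,445:452]
s=hsv[271,155:225]; print(s[::4].tolist()); print(hsv[250,155:225][::6].tolist())
E
python3 m.py
```

```text
blue (482.1000671386719, 303.8000183105469) [[454.4, -400.8], [13.2, 42.4], 63.5]
blue (452.3231506347656, 294.5914611816406) [[476.0, -327.0], [16.3, 58.7], 81.9]
orange (317.4262390136719, 263.3114929199219) [[546.5, 15.1], [139.7, 94.7], 85.6]
[[112, 41, 180], [160, 5, 160], [12, 20, 165], [5, 12, 133], [112, 38, 180], [12, 20, 167], [0, 4, 128], [113, 36, 92], [120, 7, 39], [150, 2, 120], [112, 32, 177], [12, 20, 168], [113, 21, 149], [110, 9, 174], [12, 20, 170], [12, 20, 167], [110, 30, 176], [110, 30, 181]]
[[111, 40, 180], [111, 39, 181], [112, 35, 181], [111, 38, 180], [114, 14, 181], [112, 28, 176], [120, 9, 170], [4, 11, 168], [13, 18, 171], [14, 20, 170], [113, 26, 157], [111, 18, 181]]
```

View pics/c1.png

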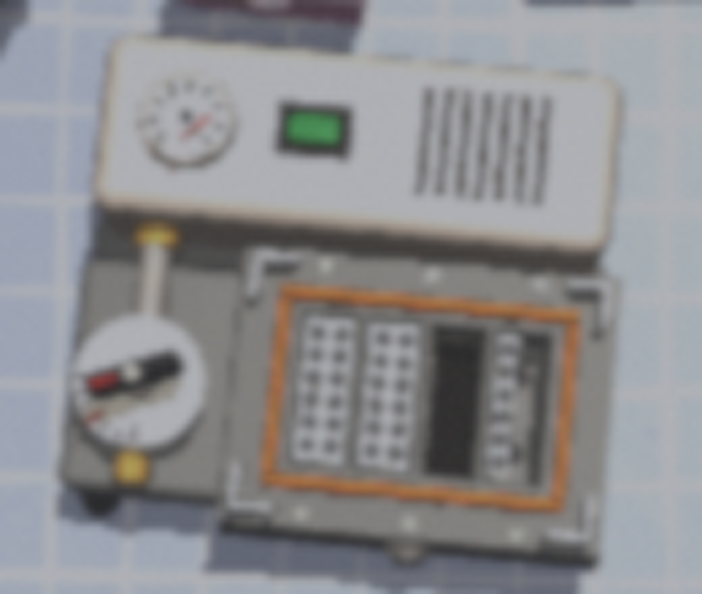

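Station: cord outline 139.7 x 94.7 mm against 140 x 94, centre (546.5, 15.1), yaw about -4.4°. The empty slot is at y=-15 (third from left). The handle is at about 17°, so about +28° to go. Next I'll zoom in on the blank and plate.

```bash
cat > m2.py <<'E'
from h import *
im=cv2.imread('pics/top0.png'); sd=cv2.imread('pics/side0.png')
f=lambda a,w,h:cv2.resize(a,(w,h),interpolation=cv2.INTER_CUBIC)
A=f(im[274:324,435:495],480,400); B=f(im[240:300,150:225],320,256)
C=f(sd[355:430,260:320],320,400); D=np.zeros((600,800,3),np.uint8)
D[:400,:480]=A; D[:400,480:]=C; D[400:,:250]=f(im[240:300,150:225],250,200); D[400:,270:470]=f(im[245:275,250:280],200,200)
cv2.imwrite('pics/c2.png',D)
c,s=np.cos(np.radians(-4.4)),np.sin(np.radians(-4.4)); R2=np.array([[c,-s],[s,c]]); o=np.array([.5465,.0151])
for q,z in(((-5,130),.1),((-15e-9,-15),.06)): 
    p=o+R2@np.array(q)/1000; print(p,proj('top',[*p,z]),proj('top',[*p,.06]))
print('hub',ray('top',240+133/5.4,190+372/5.4,.1))
hsv=cv2.cvtColor(im,cv2.COLOR_BGR2HSV); V=hsv[...,2]
print(hsv[294,442:464].tolist())
# handle of plate
b=((V<75)).astype(np.uint8); 
for (x0,y0,x1,y1) in((172,250,205,295),(250,245,282,275)):
    m=np.zeros_like(b); m[y0:y1,x0:x1]=b[y0:y1,x0:x1]
    for k in cv2.findContours(m,0,1)[0]:
        if cv2.contourArea(k)>8: print(cv2.minAreaRect(k))
E
python3 m2.py
```

```text
[0.55148821 0.14510045] [263.81789218 258.50588282] [265.54715158 260.58160235]
[5.45349215e-01 1.44208718e-04] [323.41086374 263.97731776] [323.41086374 263.97731776]
hub [0.55058788 0.14310511 0.1       ]
[[110, 34, 174], [111, 36, 149], [112, 40, 115], [110, 51, 90], [112, 65, 74], [111, 68, 64], [111, 104, 86], [110, 146, 138], [110, 155, 170], [110, 158, 176], [110, 158, 177], [110, 160, 177], [110, 160, 177], [110, 161, 176], [111, 134, 175], [112, 75, 177], [111, 41, 179], [111, 34, 180], [110, 34, 180], [111, 33, 179], [110, 31, 179], [111, 28, 179]]
((186.42999267578125, 270.0099792480469), (22.485998153686523, 6.222539901733398), 81.8698959350586)
((265.03448486328125, 259.5862121582031), (3.3425161838531494, 14.855627059936523), 68.19859313964844)
```

View pics/c2.png

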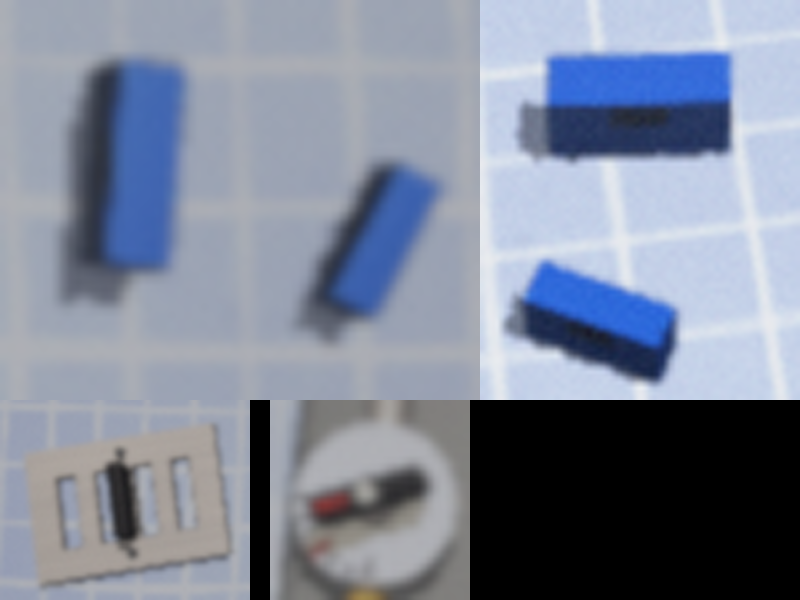

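```bash
cat > plan.py <<'E'
import sys
from h import *
from scipy.spatial.transform import Rotation as Ro
def Rd(phi):
    c,s=np.cos(np.radians(phi)),np.sin(np.radians(phi)); return Ro.from_matrix([[c,s,0],[s,-c,0],[0,0,-1]])
def plan(x,y,z,phi,n):
    s=env.get_state(); p=np.array(s['tcp_pos']); q=np.array(s['orientation']); R=Ro.from_quat(q[[1,2,3,0]])
    T=Rd(phi); w=(R.inv()*T).as_rotvec(); d=np.array([x,y,z])-p
    print('at',np.round(p,4),'phi',np.round(np.degrees(np.arctan2(*R.as_matrix()[[1,0],0])),1),'tilt',np.round(np.degrees(w[:2]),1),'F',np.round(s['wrist_force'],1),'gap',round(s['finger_gap'],4),'t',s['clock'],'dist',np.linalg.norm(d)/n,np.degrees(np.linalg.norm(w))/n)
    for i in range(n):
        Ri=R*Ro.from_rotvec(w*i/n); v=Ri.inv().apply(d/n)
        print([round(float(a),4) for a in v],[round(float(a),1) for a in np.degrees(w/n)])
if __name__=='__main__':
    a=[float(v) for v in sys.argv[1:]]; plan(*a[:4],int(a[4]))
E
python3 - <<'E'
from h import *
im=cv2.imread('pics/top0.png'); hsv=cv2.cvtColor(im,cv2.COLOR_BGR2HSV)
C=[ray('top',x/8+435-.5,y/8+274-.5,.035)[:2]*1000 for x,y in((120,62),(185,65),(170,268),(103,265))]
for i in range(4):
    d=C[(i+1)%4]-C[i]; print(np.linalg.norm(d),np.degrees(np.arctan2(d[1],d[0])))
print('blank',np.mean(C,0))
b=im.astype(int); m=((b[...,2]>=b[...,0]-4)&(b[...,2]>60)).astype(np.uint8); M=np.zeros_like(m); M[243:300,152:224]=m[243:300,152:224]
M=cv2.morphologyEx(M,cv2.MORPH_OPEN,np.ones((3,3),np.uint8))
k=max(cv2.findContours(M,0,1)[0],key=cv2.contourArea)
P=np.array([ray('top',*p,.008)[:2]*1000 for p in k[:,0].astype(float)],np.float32)
r=cv2.minAreaRect(P);print('plate',r)
print(proj('top',[r[0][0]/1000,r[0][1]/1000,.034]))
C=[ray('top',x/3.333+150-.5,y/3.333+240-.5,.008)[:2]*1000 for x,y in((25,57),(213,24),(231,150),(42,185))]
for i in range(4):
    d=C[(i+1)%4]-C[i]; print(np.linalg.norm(d),np.degrees(np.arctan2(d[1],d[0])))
print(np.mean(C,0))
E
python3 plan.py .551 .1445 .16 12.9 15
```

```text
20.60328127127282 -91.69414059864485
64.29284516128988 173.8008013086855
21.045344305809756 88.40743676892569
64.36624893790331 -6.588851404815568
blank [ 477.28548856 -327.66888578]
plate ((528.6282348632812, 352.40118408203125), (106.37422180175781, 152.02792358398438), 10.678299903869629)
[185.09085064 269.41332996]
149.1316258723858 -78.90641726637479
100.79324320359999 -168.96748179508853
148.0619777341049 101.4940293550564
101.83257969482698 11.637018416391452
[528.40980888 352.31915821]
at [ 0.2353 -0.5242  0.2415] phi -65.8 tilt [-0.1  0.1] F [ 0.9 -0.1 -0.3] gap 0.0854 t 0.1 dist 0.049597567820707185 5.249006181394255
[-0.032, -0.0375, 0.0055] [-0.0, 0.0, -5.2]
[-0.0285, -0.0402, 0.0055] [-0.0, 0.0, -5.2]
[-0.0247, -0.0427, 0.0055] [-0.0, 0.0, -5.2]
[-0.0207, -0.0447, 0.0055] [-0.0, 0.0, -5.2]
[-0.0165, -0.0465, 0.0055] [-0.0, 0.0, -5.2]
[-0.0122, -0.0478, 0.0055] [-0.0, 0.0, -5.2]
[-0.0078, -0.0487, 0.0055] [-0.0, 0.0, -5.2]
[-0.0033, -0.0492, 0.0055] [-0.0, 0.0, -5.2]
[0.0012, -0.0493, 0.0055] [-0.0, 0.0, -5.2]
[0.0057, -0.049, 0.0054] [-0.0, 0.0, -5.2]
[0.0102, -0.0482, 0.0054] [-0.0, 0.0, -5.2]
[0.0146, -0.0471, 0.0054] [-0.0, 0.0, -5.2]
[0.0188, -0.0456, 0.0054] [-0.0, 0.0, -5.2]
[0.0229, -0.0437, 0.0054] [-0.0, 0.0, -5.2]
[0.0268, -0.0414, 0.0054] [-0.0, 0.0, -5.2]
```

Blank: 64.3 x 20.8 mm, centre (477, -328), yaw -6.4°. Plate: about 150 x 102 mm, centre (528.5, 352.4), yaw about 11°. Both agree with the given sizes. Moving to above the valve.

Request:
carry_out(moves=[-0.3, -0.032, -0.0375, 0.002, 0, 0, -5.2, -0.3, -0.0285, -0.04, 0.002, 0, 0, -5.2, -0.3, -0.0245, -0.0425, 0.002, 0, 0, -5.2, -0.3, -0.0205, -0.0445, 0.002, 0, 0, -5.2, -0.3, -0.0165, -0.0465, 0.002, 0, 0, -5.2], squeeze=40)

```text
clock: 0.72
tcp_pos: [0.3405, -0.2979, 0.2286]
orientation: [-0.002, 0.941, -0.337, -0.002]
wrist_force: [0.2, -0.1, 0.8]
finger_gap: 0.0299
```

Request:
carry_out(moves=[-0.3, -0.012, -0.048, 0.005, 0, 0, -5.2, -0.3, -0.008, -0.0485, 0.005, 0, 0, -5.2, -0.3, -0.0035, -0.049, 0.005, 0, 0, -5.2, -0.3, 0.001, -0.0495, 0.005, 0, 0, -5.2, -0.3, 0.0055, -0.049, 0.005, 0, 0, -5.2])

```text
clock: 1.35
tcp_pos: [0.4449, -0.0657, 0.203]
orientation: [-0.002, 0.994, -0.11, -0.001]
wrist_force: [0.6, -0.7, -0.7]
finger_gap: 0.0301
```

```bash
python3 plan.py .551 .1445 .135 12.9 8
```

```text
at [ 0.4449 -0.0657  0.203 ] phi -12.6 tilt [-0.3  0.1] F [ 0.6 -0.7 -0.7] gap 0.0301 t 1.35 dist 0.03062651038533618 3.1855738837793215
[0.0072, -0.0285, 0.0086] [-0.0, 0.0, -3.2]
[0.0088, -0.028, 0.0086] [-0.0, 0.0, -3.2]
[0.0104, -0.0275, 0.0086] [-0.0, 0.0, -3.2]
[0.0119, -0.0269, 0.0086] [-0.0, 0.0, -3.2]
[0.0133, -0.0262, 0.0085] [-0.0, 0.0, -3.2]
[0.0148, -0.0254, 0.0085] [-0.0, 0.0, -3.2]
[0.0162, -0.0246, 0.0085] [-0.0, 0.0, -3.2]
[0.0175, -0.0237, 0.0085] [-0.0, 0.0, -3.2]
```

Request:
carry_out(moves=[-0.3, 0.0115, -0.0455, 0.012, 0, 0, -5.2, -0.3, 0.0165, -0.044, 0.012, 0, 0, -5.2, -0.3, 0.02, -0.042, 0.012, 0, 0, -5.1, -0.3, 0.024, -0.04, 0.012, 0, 0, -5, -0.3, 0.027, -0.038, 0.012, 0, 0, -5])

```text
clock: 1.98
tcp_pos: [0.5536, 0.1505, 0.1412]
orientation: [-0.002, 0.993, 0.121, -0.001]
wrist_force: [0.6, -0.5, -0.4]
finger_gap: 0.03
```

```bash
python3 plan.py .551 .1445 .115 12.9 2; python3 plan.py .551 .1445 .085 12.9 2
```

```text
at [0.5536 0.1505 0.1412] phi 13.9 tilt [-0.3  0.1] F [ 0.6 -0.5 -0.4] gap 0.03 t 1.975 dist 0.013491227678878084 0.495054753516211
[-0.002, 0.0027, 0.0131] [-0.1, 0.0, 0.5]
[-0.002, 0.0026, 0.0131] [-0.1, 0.0, 0.5]
at [0.5536 0.1505 0.1412] phi 13.9 tilt [-0.3  0.1] F [ 0.6 -0.5 -0.4] gap 0.03 t 1.975 dist 0.028278066821826344 0.495054753516211
[-0.002, 0.0027, 0.0281] [-0.1, 0.0, 0.5]
[-0.002, 0.0027, 0.0281] [-0.1, 0.0, 0.5]
```

Request:
carry_out(moves=[-0.3, -0.002, 0.003, 0.015, 0, 0, 0.5, -0.3, -0.002, 0.003, 0.02, 0, 0, 0.5, -0.3, 0, 0, 0.014, 0, 0, 0, -0.3, 0, 0, 0.006, 0, 0, 0, -0.3, 0, 0, 0, 0, 0, 0])

```text
clock: 2.6
tcp_pos: [0.5491, 0.1449, 0.0812]
orientation: [-0.002, 0.994, 0.113, -0.004]
wrist_force: [0.0, 0.5, 0.4]
finger_gap: 0.0304
```

```bash
python3 plan.py .551 .1445 .086 12.9 1; python3 - <<'E'
from h import *
t=env.read_camera('top')[:,:,::-1]; s=env.read_camera('side')[:,:,::-1]
f=lambda a,w,h:cv2.resize(a,(w,h),interpolation=cv2.INTER_CUBIC)
cv2.imwrite('pics/v1.png',np.hstack([f(t[220:300,240:320],400,400),f(s[180:250,260:330],400,400)]))
E
```

```text
at [0.5491 0.1449 0.0812] phi 13.0 tilt [-0.3  0.4] F [0.  0.5 0.4] gap 0.0304 t 2.6 dist 0.005167217652150991 0.4686317705993796
[0.0017, 0.0008, -0.0048] [-0.3, 0.4, 0.1]
```

View pics/v1.png

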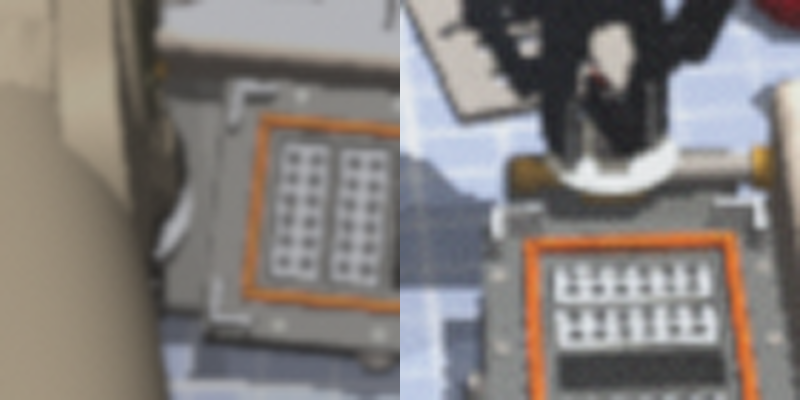

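The side view shows the fingers straddling the handle at crop (605,110). The tips are a little low, so I'll raise 5 mm and close.

Request:
carry_out(moves=[-0.3, 0.001, 0, -0.005, 0, 0, 0, -1, 0, 0, 0, 0, 0, 0, -1, 0, 0, 0, 0, 0, 0, -1, 0, 0, 0, 0, 0, 0, -1, 0, 0, 0, 0, 0, 0])

```text
clock: 3.32
tcp_pos: [0.5535, 0.1452, 0.0892]
orientation: [-0.002, 0.994, 0.113, 0.0]
wrist_force: [1.6, 0.5, -2.0]
finger_gap: 0.0094
```

```bash
python3 plan.py .551 .1445 .086 40.6 4;python3 -c "
from h import *;s=env.get_state();print(s['ft_torque'],s['joint_pos'])"
```

```text
at [0.5535 0.1452 0.0892] phi 13.0 tilt [-0.2 -0.1] F [ 1.6  0.5 -2. ] gap 0.0094 t 3.325 dist 0.0010273214159945536 6.9124129517788875
[-0.0006, 0.0, 0.0008] [-0.0, -0.0, -6.9]
[-0.0006, -0.0, 0.0008] [-0.0, -0.0, -6.9]
[-0.0006, -0.0001, 0.0008] [-0.0, -0.0, -6.9]
[-0.0006, -0.0002, 0.0008] [-0.0, -0.0, -6.9]
[-0.01283202 -0.26780646  0.07627172] [ 0.11450877  0.39741986 -0.22181822  0.95146585  0.00362075  1.45926573]
```

Request:
carry_out(moves=[-1, 0, 0, 0, 0, 0, -6.9, -1, 0, 0, 0, 0, 0, -6.9, -1, 0, 0, 0, 0, 0, -6.9, -1, 0, 0, 0, 0, 0, -6.9, -1, 0, 0, 0, 0, 0, 0])

```text
clock: 3.95
tcp_pos: [0.5545, 0.1457, 0.0892]
orientation: [-0.002, 0.936, 0.353, 0.001]
wrist_force: [1.6, 0.3, 0.1]
finger_gap: 0.0094
```

```bash
python3 plan.py .5535 .1452 .088 40.6 1;python3 -c "
from h import *;s=env.get_state();print(s['ft_torque'])"
```

```text
at [0.5545 0.1457 0.0892] phi 41.3 tilt [-0.1 -0.2] F [1.6 0.3 0.1] gap 0.0094 t 3.95 dist 0.0016042223158518251 0.7691493790508235
[-0.0011, -0.0002, 0.0012] [-0.1, -0.2, 0.7]
[-0.13235227 -0.23933105  0.10829377]
```

Request:
carry_out(moves=[-1, 0, 0, 0, 0, 0, 0.7, -1, 0, 0, 0, 0, 0, 0, -0.3, 0, 0, 0, 0, 0, 0, -0.3, 0, 0, 0, 0, 0, 0, -0.3, 0, 0, -0.01, 0, 0, 0])

```text
clock: 4.58
tcp_pos: [0.5524, 0.1457, 0.0988]
orientation: [-0.002, 0.939, 0.345, -0.001]
wrist_force: [-0.2, 0.4, -0.3]
finger_gap: 0.0299
```

Request:
carry_out(moves=[-0.3, 0, 0, -0.03, 0, 0, 0, -0.3, 0, 0, -0.06, 0, 0, 0, 0.2, 0, 0.03, -0.04, 0, 0, 0, 0.2, 0.0, 0.06, 0, 0, 0, -4, 0.2, 0.0, 0.06, 0, 0, 0, -4])

```text
clock: 5.2
tcp_pos: [0.6529, 0.0351, 0.2386]
orientation: [-0.002, 0.91, 0.414, 0.002]
wrist_force: [1.6, 0.4, -0.1]
finger_gap: 0.0514
```

```bash
python3 plan.py .4773 -.3277 .16 83.6 8
```

```text
at [0.6529 0.0351 0.2386] phi 49.0 tilt [-0.  -0.3] F [ 1.6  0.4 -0.1] gap 0.0514 t 5.2 dist 0.05132732588122091 4.32914034176741
[-0.0487, 0.0132, 0.0096] [-0.0, -0.0, -4.3]
[-0.0495, 0.0095, 0.0096] [-0.0, -0.0, -4.3]
[-0.0501, 0.0057, 0.0097] [-0.0, -0.0, -4.3]
[-0.0504, 0.002, 0.0097] [-0.0, -0.0, -4.3]
[-0.0504, -0.0019, 0.0097] [-0.0, -0.0, -4.3]
[-0.0501, -0.0057, 0.0097] [-0.0, -0.0, -4.3]
[-0.0495, -0.0094, 0.0098] [-0.0, -0.0, -4.3]
[-0.0486, -0.0131, 0.0098] [-0.0, -0.0, -4.3]
```

Request:
carry_out(moves=[-0.15, -0.0485, 0.013, 0.0, 0, 0, -4.3, -0.15, -0.0495, 0.0095, 0.005, 0, 0, -4.3, -0.15, -0.05, 0.0055, 0.01, 0, 0, -4.3, -0.15, -0.0505, 0.002, 0.01, 0, 0, -4.3, -0.15, -0.0505, -0.002, 0.01, 0, 0, -4.3])

```text
clock: 5.82
tcp_pos: [0.546, -0.1998, 0.2026]
orientation: [0.0, 0.813, 0.582, 0.003]
wrist_force: [0.1, -1.0, -0.2]
finger_gap: 0.0362
```

```bash
python3 plan.py .4773 -.3277 .11 83.6 4; python3 - <<'E'
from h import *
t=env.read_camera('top')[:,:,::-1]
cv2.imwrite('pics/v2.png',cv2.resize(t[225:305,240:340],(750,600),interpolation=cv2.INTER_CUBIC))
E
```

```text
at [ 0.546  -0.1998  0.2026] phi 71.2 tilt [ 0.3 -0.2] F [ 0.1 -1.  -0.2] gap 0.0362 t 5.825 dist 0.043053504723311944 3.0977382547755967
[-0.0359, -0.006, 0.023] [0.1, -0.1, -3.1]
[-0.0355, -0.008, 0.023] [0.1, -0.1, -3.1]
[-0.035, -0.0098, 0.0231] [0.1, -0.1, -3.1]
[-0.0344, -0.0117, 0.0231] [0.1, -0.1, -3.1]
```

View pics/v2.png

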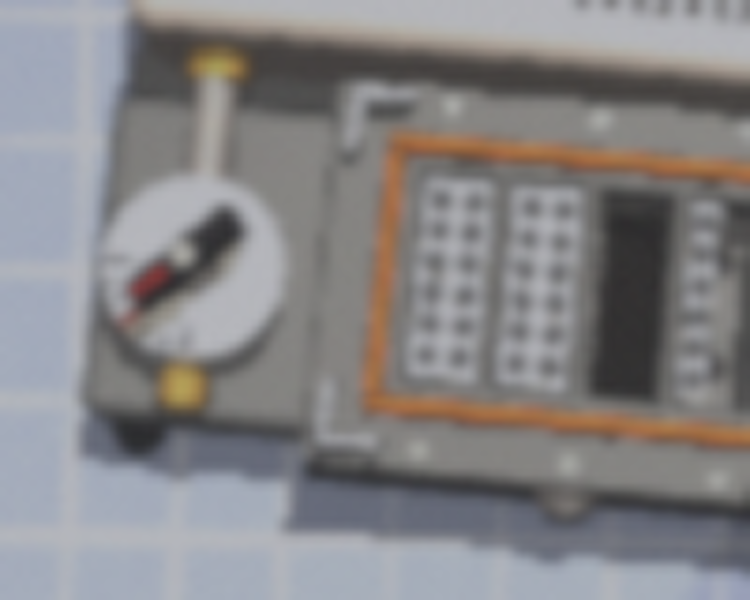

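The red line points from the hub (187,252) toward the red mark at (130,318), so the valve looks half open; I'll check that numerically. Continuing to the blank.

Request:
carry_out(moves=[-0.15, -0.035, -0.006, 0.023, 0, 0, -3.1, -0.15, -0.035, -0.008, 0.023, 0, 0, -3.1, -0.15, -0.033, -0.0095, 0.023, 0, 0, -3.1, -0.15, -0.028, -0.01, 0.015, 0, 0, -3.1, -0.15, 0, 0, 0, 0, 0, 0])

```text
clock: 6.5
tcp_pos: [0.4761, -0.3288, 0.1189]
orientation: [0.003, 0.746, 0.666, 0.002]
wrist_force: [0.6, 0.8, 0.2]
finger_gap: 0.0363
```

```bash
python3 plan.py .4773 -.3277 .04 83.6 3; python3 - <<'E'
from h import *
im=cv2.imread('pics/v2.png'); hsv=cv2.cvtColor(im,cv2.COLOR_BGR2HSV)
r=((cv2.inRange(hsv,(0,110,40),(8,255,255))|cv2.inRange(hsv,(170,90,40),(180,255,255))|((hsv[...,2]<75)*255).astype(np.uint8)))
m=np.zeros_like(r); m[195:315,120:260]=r[195:315,120:260]
k=max(cv2.findContours(m,0,1)[0],key=cv2.contourArea)
P=np.array([ray('top',240+x/7.5-.5,225+y/7.5-.5,.1)[:2]*1000 for x,y in k[:,0].astype(float)],np.float32)
R=cv2.minAreaRect(P);print(R)
E
```

```text
at [ 0.4761 -0.3288  0.1189] phi 83.5 tilt [0.3 0. ] F [0.6 0.8 0.2] gap 0.0363 t 6.5 dist 0.02631325785892599 0.11784346613301466
[0.0004, 0.0002, 0.0263] [0.1, 0.0, -0.0]
[0.0004, 0.0003, 0.0263] [0.1, 0.0, -0.0]
[0.0004, 0.0003, 0.0263] [0.1, 0.0, -0.0]
((549.2241821289062, 143.42416381835938), (10.21020793914795, 38.96342086791992), 39.57356262207031)
```

The valve measures about 44°, which is fine. Descending onto the blank.

Request:
carry_out(moves=[-0.15, 0.0004, 0.0006, 0.03, 0, 0, 0, -0.15, 0.0004, 0.0003, 0.03, 0, 0, 0, -0.15, 0, 0, 0.02, 0, 0, 0, -0.15, 0, 0, 0.004, 0, 0, 0, -0.15, 0, 0, 0, 0, 0, 0])

```text
clock: 7.12
tcp_pos: [0.4824, -0.3272, 0.039]
orientation: [0.006, 0.746, 0.666, 0.003]
wrist_force: [0.1, -0.6, 0.9]
finger_gap: 0.036
```

```bash
python3 plan.py .4773 -.3277 .031 83.6 1
```

```text
at [ 0.4824 -0.3272  0.039 ] phi 83.5 tilt [0.7 0.2] F [ 0.1 -0.6  0.9] gap 0.036 t 7.125 dist 0.009534209133082443 0.7780137373117142
[-0.0011, -0.0051, 0.008] [0.7, 0.2, -0.1]
```

Request:
carry_out(moves=[-0.15, -0.001, -0.005, 0.008, 0.7, 0.2, 0, -0.15, 0, 0, 0, 0, 0, 0, -1, 0, 0, 0, 0, 0, 0, -1, 0, 0, 0, 0, 0, 0, -1, 0, 0, 0, 0, 0, 0])

```text
clock: 7.75
tcp_pos: [0.4788, -0.3285, 0.0334]
orientation: [0.002, 0.746, 0.666, 0.0]
wrist_force: [-0.0, -0.0, -1.4]
finger_gap: 0.0204
```

```bash
python3 plan.py .4773 -.3277 .031 83.6 1
```

```text
at [ 0.4788 -0.3285  0.0334] phi 83.4 tilt [0.2 0.1] F [-0.  -0.  -1.4] gap 0.0204 t 7.75 dist 0.0029401627077327128 0.2771761866238588
[0.0006, -0.0016, 0.0024] [0.2, 0.1, -0.2]
```

Request:
carry_out(moves=[-1, 0, 0, -0.02, 0, 0, 0, -1, 0, 0, -0.05, 0, 0, 0, -1, 0.0, 0, -0.05, 0, 0, 0, -1, 0.02, 0, -0.01, 0, 0, 0, -1, 0.04, 0, 0, 0, 0, 0])

```text
clock: 8.38
tcp_pos: [0.4843, -0.2688, 0.1653]
orientation: [0.001, 0.748, 0.664, 0.0]
wrist_force: [-0.5, 1.6, -0.6]
finger_gap: 0.0205
```

```bash
python3 plan.py .5468 -.0 .14 85.6 6
```

```text
at [ 0.4843 -0.2688  0.1653] phi 83.2 tilt [0.1 0. ] F [-0.5  1.6 -0.6] gap 0.0205 t 8.375 dist 0.04618657865030645 0.4047439445394418
[0.0457, 0.005, 0.0042] [0.0, 0.0, -0.4]
[0.0457, 0.0053, 0.0042] [0.0, 0.0, -0.4]
[0.0456, 0.0057, 0.0042] [0.0, 0.0, -0.4]
[0.0456, 0.006, 0.0042] [0.0, 0.0, -0.4]
[0.0456, 0.0063, 0.0042] [0.0, 0.0, -0.4]
[0.0455, 0.0066, 0.0042] [0.0, 0.0, -0.4]
```

Request:
carry_out(moves=[-1, 0.0455, 0.005, 0, 0, 0, -0.4, -1, 0.0455, 0.0055, 0, 0, 0, -0.4, -1, 0.0455, 0.0055, 0, 0, 0, -0.4, -1, 0.0455, 0.006, 0, 0, 0, -0.4, -1, 0.0455, 0.0065, 0, 0, 0, -0.4])

```text
clock: 9.0
tcp_pos: [0.5336, -0.0355, 0.1609]
orientation: [-0.003, 0.736, 0.676, -0.001]
wrist_force: [1.2, 0.5, -0.7]
finger_gap: 0.0203
```

Request:
carry_out(moves=[-1, 0.034, 0.0045, 0.008, 0, 0, -0.4, -1, 0, 0, 0.008, 0, 0, 0, -1, 0, 0, 0.003, 0, 0, 0, -1, 0, 0, 0, 0, 0, 0, -1, 0, 0, 0, 0, 0, 0])

```text
clock: 9.62
tcp_pos: [0.5377, 0.0023, 0.138]
orientation: [-0.005, 0.733, 0.681, -0.003]
wrist_force: [0.1, -0.3, -0.9]
finger_gap: 0.0205
```

```bash
python3 plan.py .5468 -.0 .14 85.6 1
```

```text
at [0.5377 0.0023 0.138 ] phi 85.8 tilt [-0.6 -0.1] F [ 0.1 -0.3 -0.9] gap 0.0205 t 9.625 dist 0.009557836214222244 0.6763833907182816
[-0.0017, 0.0092, -0.0021] [-0.6, -0.1, 0.2]
```

Request:
carry_out(moves=[-1, -0.002, 0.009, 0, -0.6, 0, 0.2, -1, 0, 0, 0, 0, 0, 0, -1, 0, 0, 0, 0, 0, 0, -1, 0, 0, 0, 0, 0, 0, -1, 0, 0, 0, 0, 0, 0])

```text
clock: 10.25
tcp_pos: [0.5479, -0.0023, 0.1388]
orientation: [0.0, 0.735, 0.678, 0.001]
wrist_force: [1.2, -0.2, -0.4]
finger_gap: 0.0206
```

```bash
python3 plan.py .5468 -.0 .14 85.6 1; python3 - <<'E'
from h import *
t=env.read_camera('top')[:,:,::-1]; s=env.read_camera('side')[:,:,::-1]
cv2.imwrite('pics/st.png',t);cv2.imwrite('pics/ss.png',s)
f=lambda a,w,h:cv2.resize(a,(w,h),interpolation=cv2.INTER_CUBIC)
cv2.imwrite('pics/v3.png',np.hstack([f(t[220:300,270:350],400,400),f(s[195:285,260:350],400,400)]))
E
```

```text
at [ 0.5479 -0.0023  0.1388] phi 85.4 tilt [ 0.1 -0.1] F [ 1.2 -0.2 -0.4] gap 0.0206 t 10.25 dist 0.0028322669468840924 0.2531766806741123
[0.0022, -0.0013, -0.0012] [0.1, -0.1, -0.2]
```

View pics/v3.png

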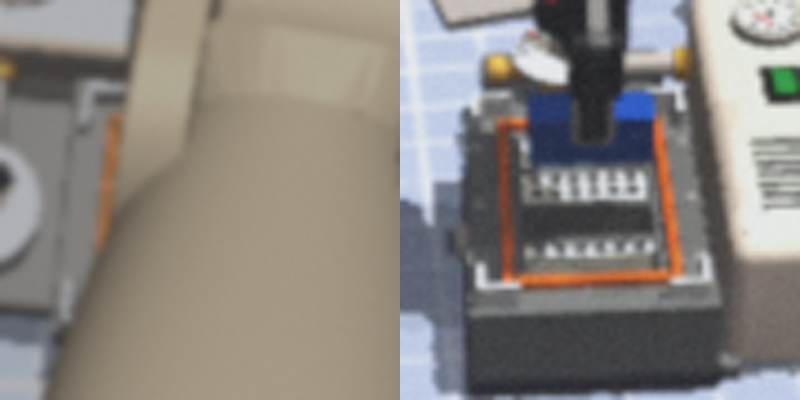

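The top view is blocked by the arm. The side view shows the blank, foot at about crop y=160, above the station. I'll check relative x in the side camera.

```bash
python3 - <<'E'
from h import *
g=lambda x,y,z:ray('side',260+(x-400)*.225-.5,195+y*.225-.5,z)*1000
im=cv2.imread('pics/ss.png');hsv=cv2.cvtColor(im,cv2.COLOR_BGR2HSV)
m0=cv2.imread('pics/side0.png');h0=cv2.cvtColor(m0,cv2.COLOR_BGR2HSV)
o=cv2.inRange(h0,(3,120,80),(18,255,255));M=np.zeros_like(o);M[205:265,270:335]=o[205:265,270:335]
k=max(cv2.findContours(M,0,1)[0],key=cv2.contourArea)
P=np.array([ray('side',*p,.066)[:2]*1000 for p in k[:,0].astype(float)],np.float32);print('orange side',cv2.minAreaRect(P))
b=cv2.inRange(hsv,(105,140,30),(130,255,255));M=np.zeros_like(b);M[205:240,280:325]=b[205:240,280:325]
for v in range(214,234,2):
    u=np.where(M[v])[0]
    if len(u): print(v,u.min(),u.max())
# ray against vertical plane y=front of blank (-.0023-.0105), yaw ignored
K,R,t=cam('side');oo=-R.T@t
def fy(u,v,y):
    d=R.T@np.linalg.inv(K)@np.array([u,v,1.]);return oo+d*(y-oo[1])/d[1]
for v in (220,224,226,228):
    u=np.where(M[v])[0]; a,b_=fy(u.min()-.5,v,-.0102),fy(u.max()+.5,v,-.0154); print(a*1000,b_*1000,(a+b_)[0]*500)
# same for the original blank: top rect
b=cv2.inRange(h0,(105,140,150),(130,255,255));M=np.zeros_like(b);M[355:400,265:315]=b[355:400,265:315]
k=max(cv2.findContours(M,0,1)[0],key=cv2.contourArea)
P=np.array([ray('side',*p,.035)[:2]*1000 for p in k[:,0].astype(float)],np.float32);print('blank side',cv2.minAreaRect(P))
E
```

```text
orange side ((547.724609375, 14.950942993164062), (142.8557586669922, 93.29805755615234), 85.69442749023438)
216 309 316
218 290 316
220 290 316
222 292 314
224 310 310
[517.15226929 -10.2        144.82451693] [577.94116858 -15.4        142.92222015] 547.5467189355462
[562.91820139 -10.2        128.97358127] [564.38380125 -15.4        132.81661922] 563.6510013178396Traceback (most recent call last):
  File "<stdin>", line 17, in <module>
    return umr_minimum(a, axis, None, out, keepdims, initial, where)
ValueError: zero-size array to reduction operation minimum which has no identity
```

Station centre from the side camera is (547.7, 15.0), which agrees with the top view. The blank's x centre is about TCP -0.4 mm, so the target stays at TCP (.547, 0).

Request:
carry_out(moves=[-1, 0.0022, -0.001, 0.01, 0, 0, 0, -1, 0, 0, 0.01, 0, 0, 0, -1, 0, 0, 0.01, 0, 0, 0, -1, 0, 0, 0.005, 0, 0, 0, -1, 0, 0, 0, 0, 0, 0])

```text
clock: 10.98
tcp_pos: [0.5461, 0.0006, 0.1002]
orientation: [-0.001, 0.735, 0.678, 0.001]
wrist_force: [-0.2, -0.2, -1.0]
finger_gap: 0.02
```

```bash
python3 plan.py .547 -.0 .098 85.6 1
```

```text
at [0.5461 0.0006 0.1002] phi 85.4 tilt [-0.  -0.1] F [-0.2 -0.2 -1. ] gap 0.02 t 10.975 dist 0.002425511630666624 0.20853015282382792
[-0.0005, 0.0009, 0.0022] [-0.0, -0.1, -0.2]
```

Request:
carry_out(moves=[-1, -0.0005, 0.0009, 0.004, 0, 0, -0.2, -1, 0, 0, 0.004, 0, 0, 0, -1, 0, 0, 0.004, 0, 0, 0, -1, 0, 0, 0.003, 0, 0, 0, -1, 0, 0, 0, 0, 0, 0])

```text
clock: 11.6
tcp_pos: [0.5477, -0.0001, 0.0847]
orientation: [-0.0, 0.733, 0.68, 0.001]
wrist_force: [0.9, 0.4, -0.6]
finger_gap: 0.0206
```

```bash
python3 plan.py .547 -.0 .075 85.6 1
```

```text
at [ 5.477e-01 -1.000e-04  8.470e-02] phi 85.6 tilt [ 0.1 -0.1] F [ 0.9  0.4 -0.6] gap 0.0206 t 11.6 dist 0.009769293275491774 0.14069087688358445
[0.0001, -0.0007, 0.0097] [0.1, -0.1, 0.0]
```

Bottom is now at about z=.051, inside the slot, with no contact force. Going deeper.

Request:
carry_out(moves=[-1, 0, -0.0007, 0.004, 0, 0, 0, -1, 0, 0, 0.004, 0, 0, 0, -1, 0, 0, 0.003, 0, 0, 0, -1, 0, 0, 0, 0, 0, 0, -1, 0, 0, 0, 0, 0, 0])

```text
clock: 12.22
tcp_pos: [0.547, -0.0, 0.073]
orientation: [-0.0, 0.733, 0.68, 0.001]
wrist_force: [0.2, 0.5, -0.4]
finger_gap: 0.0205
```

```bash
python3 plan.py .547 -.0 .075 85.6 1
```

```text
at [ 0.547 -0.     0.073] phi 85.6 tilt [ 0.1 -0.1] F [ 0.2  0.5 -0.4] gap 0.0205 t 12.225 dist 0.001972894547828552 0.14431797163122587
[0.0001, 0.0, -0.002] [0.1, -0.1, 0.0]
```

Request:
carry_out(moves=[-0.2, 0, 0, 0, 0, 0, 0, -0.2, 0, 0, 0, 0, 0, 0, -0.2, 0, 0, 0, 0, 0, 0, -0.2, 0, 0, -0.02, 0, 0, 0, -1, 0, 0, -0.02, 0, 0, 0])

```text
clock: 12.85
tcp_pos: [0.546, 0.0, 0.1129]
orientation: [-0.001, 0.733, 0.68, 0.0]
wrist_force: [-0.3, 0.5, 0.2]
finger_gap: 0.0172
```

Request:
carry_out(moves=[-1, 0, 0, 0, 0, 0, 0, -1, 0, 0, 0, 0, 0, 0, -1, 0, 0, 0.01, 0, 0, 0, -1, 0, 0, 0.008, 0, 0, 0, -1, 0, 0, 0, 0, 0, 0])

```text
clock: 13.48
tcp_pos: [0.5454, 0.0001, 0.0921]
orientation: [-0.002, 0.734, 0.68, 0.0]
wrist_force: [0.1, -0.5, 0.4]
finger_gap: 0.0
```

```bash
python3 plan.py .547 -.0 .075 85.6 1; python3 - <<'E'
from h import *
s=env.read_camera('side')[:,:,::-1]
cv2.imwrite('pics/v4.png',cv2.resize(s[195:285,260:350],(540,540),interpolation=cv2.INTER_CUBIC))
E
```

```text
at [5.454e-01 1.000e-04 9.210e-02] phi 85.6 tilt [-0.1 -0.1] F [ 0.1 -0.5  0.4] gap 0.0 t 13.475 dist 0.017154813655977638 0.19557259795802526
[-0.0, 0.0017, 0.0171] [-0.1, -0.1, 0.0]
```

View pics/v4.png

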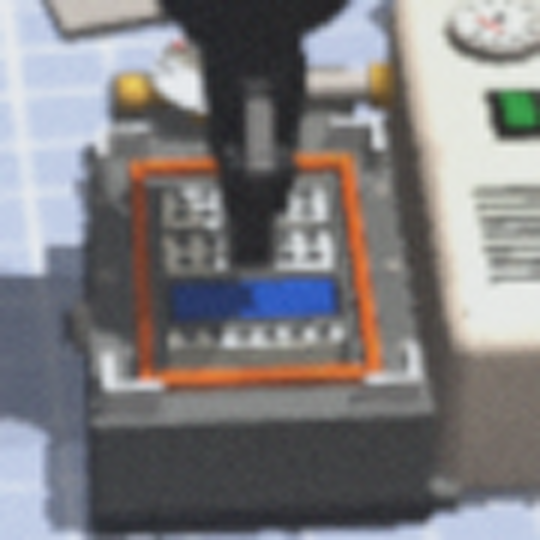

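The blue bar lies in the third slot, flush, at (255,300). I'll press on it gently with the closed fingers to confirm it is home.

Request:
carry_out(moves=[-1, 0, 0.001, 0.009, 0, 0, 0, -1, 0, 0, 0.006, 0, 0, 0, -1, 0, 0, 0.004, 0, 0, 0, -1, 0, 0, 0.002, 0, 0, 0, -1, 0, 0, 0, 0, 0, 0])

```text
clock: 14.15
tcp_pos: [0.5469, 0.0, 0.0701]
orientation: [-0.001, 0.733, 0.68, 0.0]
wrist_force: [-0.3, 0.6, 1.7]
finger_gap: -0.0002
```

Request:
carry_out(moves=[-1, 0, 0, 0.002, 0, 0, 0, -1, 0, 0, 0.002, 0, 0, 0, -1, 0, 0, 0.001, 0, 0, 0, -1, 0, 0, 0, 0, 0, 0, -1, 0, 0, 0, 0, 0, 0])

```text
clock: 14.78
tcp_pos: [0.5472, -0.0, 0.0703]
orientation: [0.0, 0.733, 0.68, 0.001]
wrist_force: [-0.1, 0.9, -0.4]
finger_gap: 0.0
```

The fingers touch at TCP .0702, so the blank's top is at .059: fully home. Now the plate.

Request:
carry_out(moves=[-1, 0, 0, -0.03, 0, 0, 0, -1, 0, 0, -0.055, 0, 0, 0, -0.2, 0.02, 0, -0.055, 0, 0, -3, -0.2, 0.05, 0, 0, 0, 0, -3, -0.2, 0.06, 0, 0, 0, 0, -3])

```text
clock: 15.4
tcp_pos: [0.5492, 0.129, 0.2133]
orientation: [-0.0, 0.679, 0.734, 0.001]
wrist_force: [1.1, 0.3, -0.1]
finger_gap: 0.0341
```

```bash
python3 plan.py .5285 .3524 .17 101 6
```

```text
at [0.5492 0.129  0.2133] phi 94.4 tilt [ 0.1 -0.1] F [ 1.1  0.3 -0.1] gap 0.0341 t 15.4 dist 0.03808320617258088 1.0951896588066463
[0.0374, -0.0006, 0.0073] [0.0, -0.0, -1.1]
[0.0374, 0.0001, 0.0073] [0.0, -0.0, -1.1]
[0.0374, 0.0009, 0.0073] [0.0, -0.0, -1.1]
[0.0374, 0.0016, 0.0073] [0.0, -0.0, -1.1]
[0.0373, 0.0023, 0.0072] [0.0, -0.0, -1.1]
[0.0373, 0.003, 0.0072] [0.0, -0.0, -1.1]
```

Request:
carry_out(moves=[-0.2, 0.0375, -0.0005, 0.008, 0, 0, -1.1, -0.2, 0.0375, 0, 0.01, 0, 0, -1.1, -0.2, 0.0375, 0.001, 0.012, 0, 0, -1.1, -0.2, 0.0375, 0.0015, 0.012, 0, 0, -1.1, -0.2, 0.0375, 0.0025, 0.012, 0, 0, -1.1])

```text
clock: 16.02
tcp_pos: [0.5324, 0.324, 0.1587]
orientation: [0.001, 0.641, 0.767, 0.003]
wrist_force: [0.6, 0.2, -1.2]
finger_gap: 0.0341
```

Request:
carry_out(moves=[-0.2, 0.026, 0.0025, 0.02, 0, 0, -1.1, -0.2, 0, 0, 0.02, 0, 0, 0, -0.2, 0, 0, 0.015, 0, 0, 0, -0.2, 0, 0, 0.005, 0, 0, 0, -0.2, 0, 0, 0, 0, 0, 0])

```text
clock: 16.65
tcp_pos: [0.5293, 0.3538, 0.0942]
orientation: [0.0, 0.632, 0.775, 0.002]
wrist_force: [0.7, -0.6, 0.4]
finger_gap: 0.0344
```

```bash
python3 plan.py .5285 .3524 .06 101 1
```

```text
at [0.5293 0.3538 0.0942] phi 101.6 tilt [ 0.2 -0.1] F [ 0.7 -0.6  0.4] gap 0.0344 t 16.65 dist 0.034240910314305394 0.6454763385360174
[-0.0013, -0.0012, 0.0342] [0.2, -0.1, 0.6]
```

Request:
carry_out(moves=[-0.2, -0.001, -0.001, 0.03, 0, 0, 0.5, -0.2, 0, 0, 0.02, 0, 0, 0, -0.2, 0, 0, 0.012, 0, 0, 0, -0.2, 0, 0, 0.003, 0, 0, 0, -0.2, 0, 0, 0, 0, 0, 0])

```text
clock: 17.27
tcp_pos: [0.5331, 0.3528, 0.0327]
orientation: [0.002, 0.637, 0.771, 0.006]
wrist_force: [-0.1, 0.7, -0.3]
finger_gap: 0.034
```

```bash
python3 plan.py .5285 .3524 .024 101 1
```

```text
at [0.5331 0.3528 0.0327] phi 100.9 tilt [ 0.7 -0.2] F [-0.1  0.7 -0.3] gap 0.034 t 17.275 dist 0.009814834914327653 0.717246406372716
[0.0005, -0.0046, 0.0086] [0.7, -0.2, -0.1]
```

Request:
carry_out(moves=[-0.2, 0.0005, -0.0045, 0.007, 0.7, -0.2, 0, -0.2, 0, 0, 0.001, 0, 0, 0, -1, 0, 0, 0, 0, 0, 0, -1, 0, 0, 0, 0, 0, 0, -1, 0, 0, 0, 0, 0, 0], squeeze=80)

```text
clock: 17.9
tcp_pos: [0.5294, 0.3533, 0.0262]
orientation: [-0.0, 0.636, 0.771, 0.001]
wrist_force: [0.9, 0.6, -1.8]
finger_gap: 0.0121
```

```bash
python3 plan.py .5285 .3524 .024 101 1
```

```text
at [0.5294 0.3533 0.0262] phi 100.9 tilt [ 0.1 -0.1] F [ 0.9  0.6 -1.8] gap 0.0121 t 17.9 dist 0.0025676803406928217 0.1538292367260257
[-0.0007, -0.0011, 0.0022] [0.1, -0.1, -0.1]
```

Request:
carry_out(moves=[-1, 0, 0, -0.02, 0, 0, 0, -1, 0, 0, -0.04, 0, 0, 0, -1, 0, 0, -0.05, 0, 0, 0, -1, -0.01, 0, -0.035, 0, 0, 0, -1, -0.03, 0, 0, 0, 0, 0])

```text
clock: 18.52
tcp_pos: [0.5346, 0.3134, 0.1717]
orientation: [-0.001, 0.635, 0.772, -0.002]
wrist_force: [0.3, -1.0, -2.3]
finger_gap: 0.0122
```

```bash
python3 plan.py .5475 .0153 .16 85.6 9
```

```text
at [0.5346 0.3134 0.1717] phi 101.1 tilt [-0.3  0.1] F [ 0.3 -1.  -2.3] gap 0.0122 t 18.525 dist 0.03317795797684827 1.7239851880904582
[-0.0328, -0.005, 0.0014] [-0.0, 0.0, 1.7]
[-0.0329, -0.004, 0.0013] [-0.0, 0.0, 1.7]
[-0.033, -0.003, 0.0013] [-0.0, 0.0, 1.7]
[-0.0331, -0.002, 0.0013] [-0.0, 0.0, 1.7]
[-0.0331, -0.001, 0.0013] [-0.0, 0.0, 1.7]
[-0.0332, -0.0, 0.0013] [-0.0, 0.0, 1.7]
[-0.0331, 0.001, 0.0013] [-0.0, 0.0, 1.7]
[-0.0331, 0.002, 0.0013] [-0.0, 0.0, 1.7]
[-0.033, 0.003, 0.0013] [-0.0, 0.0, 1.7]
```

Request:
carry_out(moves=[-1, -0.033, -0.005, 0, 0, 0, 1.7, -1, -0.033, -0.004, 0, 0, 0, 1.7, -1, -0.033, -0.003, 0, 0, 0, 1.7, -1, -0.033, -0.002, 0, 0, 0, 1.7, -1, -0.033, -0.001, 0, 0, 0, 1.7])

```text
clock: 19.15
tcp_pos: [0.5407, 0.1427, 0.1707]
orientation: [-0.001, 0.692, 0.722, -0.003]
wrist_force: [0.5, 0.4, -2.4]
finger_gap: 0.0119
```

Request:
carry_out(moves=[-1, -0.033, 0, 0, 0, 0, 1.7, -1, -0.033, 0.001, 0, 0, 0, 1.7, -1, -0.033, 0.002, 0, 0, 0, 1.7, -1, -0.025, 0.002, 0, 0, 0, 1.7, -1, 0, 0, 0, 0, 0, 0])

```text
clock: 19.77
tcp_pos: [0.5436, 0.0122, 0.1689]
orientation: [-0.003, 0.736, 0.677, -0.005]
wrist_force: [-0.1, -0.4, -2.1]
finger_gap: 0.0119
```

```bash
python3 plan.py .5475 .0153 .14 85.6 1
```

```text
at [0.5436 0.0122 0.1689] phi 85.2 tilt [-0.6  0.2] F [-0.1 -0.4 -2.1] gap 0.0119 t 19.775 dist 0.029283519796568167 0.7784561410950374
[0.0035, 0.004, 0.0288] [-0.6, 0.2, -0.4]
```

Request:
carry_out(moves=[-1, 0.0035, 0.004, 0.015, -0.6, 0.2, -0.4, -1, 0, 0, 0.015, 0, 0, 0, -1, 0, 0, 0.01, 0, 0, 0, -1, 0, 0, 0.002, 0, 0, 0, -1, 0, 0, 0, 0, 0, 0])

```text
clock: 20.4
tcp_pos: [0.5465, 0.0175, 0.1243]
orientation: [-0.001, 0.733, 0.68, -0.001]
wrist_force: [-0.4, 1.3, -2.6]
finger_gap: 0.012
```

```bash
python3 plan.py .5475 .0153 .11 85.6 1;  python3 - <<'E'
from h import *
t=env.read_camera('top')[:,:,::-1]; s=env.read_camera('side')[:,:,::-1]
cv2.imwrite('pics/pt.png',t);cv2.imwrite('pics/ps.png',s)
f=lambda a,w,h:cv2.resize(a,(w,h),interpolation=cv2.INTER_CUBIC)
cv2.imwrite('pics/v5.png',np.hstack([f(t[220:300,260:360],300,240),np.zeros((240,20,3),np.uint8),f(t[220:300,260:360],10,240)]) if 0 else f(s[185:285,255:355],600,600))
E
```

```text
at [0.5465 0.0175 0.1243] phi 85.7 tilt [-0.2 -0. ] F [-0.4  1.3 -2.6] gap 0.012 t 20.4 dist 0.014478977830192204 0.21668539319047433
[-0.0022, 0.0012, 0.0143] [-0.2, -0.0, 0.1]
```

View pics/v5.png

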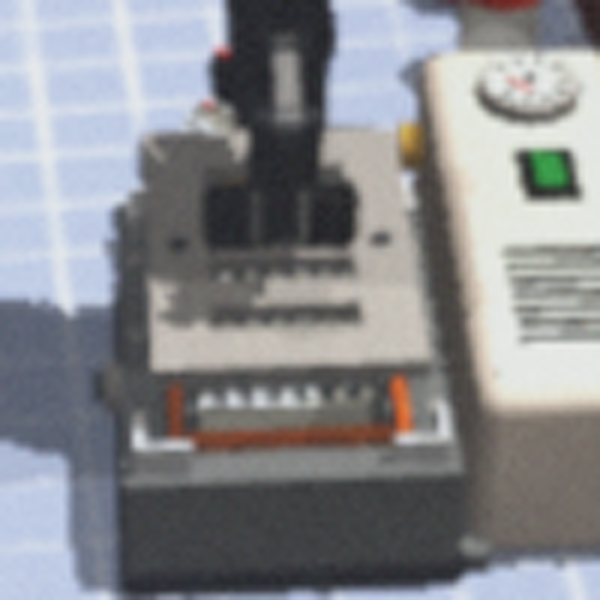

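The side view shows the plate level above the deck, with corners at about (150,370), (432,360), (143,140) and (408,130). I'll check its position against the station.

```bash
python3 - <<'E'
from h import *
g=lambda x,y,z:np.round(ray('side',255+x/6-.5,185+y/6-.5,z)*1000,1)
C=[g(150,370,.098),g(432,360,.098),g(408,130,.106),g(143,140,.106)]
print(C,np.mean(C,0))
# guides/station: near orange outer corners
print(g(148,450,.066))
im=cv2.imread('pics/ps.png').astype(int); b=im
m=((b[...,2]>=b[...,0]+2)&(b.sum(2)>220)&(abs(b[...,2]-b[...,1])<25)).astype(np.uint8);M=np.zeros_like(m);M[203:250,270:330]=m[203:250,270:330]
k=max(cv2.findContours(cv2.morphologyEx(M,cv2.MORPH_CLOSE,np.ones((5,5),np.uint8)),0,1)[0],key=cv2.contourArea)
P=np.array([ray('side',*p,.104)[:2]*1000 for p in k[:,0].astype(float)],np.float32);print(cv2.minAreaRect(P), cv2.boundingRect(k))
c,s=np.cos(np.radians(-4.4)),np.sin(np.radians(-4.4))
for q in((-52,-75),(52,-75),(52,75),(-52,75)):
    p=np.array([.5475,.0152])+np.array([c*q[0]-s*q[1],s*q[0]+c*q[1]])/1000
    print(q,(proj('side',[*p,.106])-[255,185]+.5)*6,(proj('side',[*p,.098])-[255,185]+.5)*6)
E
```

```text
[array([490.2, -42.8,  98. ]), array([596.4, -50.8,  98. ]), array([610.4,  86.9, 106. ]), array([500.8,  93.5, 106. ])] [549.45  21.7  102.  ]
[487.7 -52.   66. ]
((556.03466796875, 21.23168182373047), (177.5784912109375, 125.17086791992188), 82.56133270263672) (279, 203, 51, 47)
(-52, -75) [152.03349627 375.7599355 ] [152.58173016 392.09013284]
(52, -75) [431.37012802 366.18607557] [430.54311764 382.44279254]
(52, 75) [395.6841356  132.21089251] [395.09739332 147.87801501]
(-52, 75) [144.31497496 139.24684104] [144.84242787 154.98740432]
```

With TCP y at .0175, the observed near edge sits about 1 px off the centred prediction, which matches that 2.3 mm offset. x is good. Correcting and descending.

Request:
carry_out(moves=[-1, -0.0024, 0.0006, 0.008, -0.2, 0, 0, -1, 0, 0, 0.006, 0, 0, 0, -1, 0, 0, 0.004, 0, 0, 0, -1, 0, 0, 0, 0, 0, 0, -1, 0, 0, 0, 0, 0, 0])

```text
clock: 21.12
tcp_pos: [0.5477, 0.0145, 0.106]
orientation: [0.001, 0.733, 0.68, 0.001]
wrist_force: [0.1, -0.0, -1.8]
finger_gap: 0.0117
```

```bash
python3 plan.py .547 .0150 .097 85.6 1
```

```text
at [0.5477 0.0145 0.106 ] phi 85.7 tilt [ 0.2 -0. ] F [ 0.1 -0.  -1.8] gap 0.0117 t 21.125 dist 0.009071225293867526 0.20278851667418218
[0.0004, -0.0008, 0.009] [0.2, -0.0, 0.1]
```

Request:
carry_out(moves=[-1, 0.0004, -0.0008, 0.004, 0.2, 0, 0, -1, 0, 0, 0.004, 0, 0, 0, -1, 0, 0, 0.003, 0, 0, 0, -1, 0, 0, 0, 0, 0, 0, -1, 0, 0, 0, 0, 0, 0])

```text
clock: 21.75
tcp_pos: [0.5471, 0.0151, 0.0944]
orientation: [-0.0, 0.733, 0.68, -0.0]
wrist_force: [-0.5, 0.9, -1.7]
finger_gap: 0.0122
```

```bash
python3 plan.py .547 .0150 .0862 85.6 1;python3 -c "
from h import *;s=env.get_state();print(s['ft_torque'])"
```

```text
at [0.5471 0.0151 0.0944] phi 85.7 tilt [-0. -0.] F [-0.5  0.9 -1.7] gap 0.0122 t 21.75 dist 0.008240983212730753 0.12416193194727645
[-0.0001, -0.0001, 0.0082] [-0.0, -0.0, 0.1]
[-0.03016478 -0.00942274  0.018364  ]
```

Request:
carry_out(moves=[-1, 0, 0, 0.0015, 0, 0, 0, -1, 0, 0, 0.0015, 0, 0, 0, -1, 0, 0, 0.0015, 0, 0, 0, -1, 0, 0, 0.0015, 0, 0, 0, -1, 0, 0, 0.0015, 0, 0, 0])

```text
clock: 22.38
tcp_pos: [0.5473, 0.015, 0.0889]
orientation: [0.0, 0.733, 0.68, 0.0]
wrist_force: [-3.0, 0.1, 6.9]
finger_gap: 0.012
```

```bash
python3 plan.py .547 .0150 .0862 85.6 1;python3 -c "
from h import *;s=env.get_state();print(s['ft_torque'])"
```

```text
at [0.5473 0.015  0.0889] phi 85.7 tilt [ 0.1 -0. ] F [-3.   0.1  6.9] gap 0.012 t 22.375 dist 0.0026920220265031045 0.14213057535061666
[-0.0001, -0.0003, 0.0027] [0.1, -0.0, 0.1]
[0.11854963 0.66506415 0.03876658]
```

Request:
carry_out(moves=[-1, 0, 0, 0.0015, 0, 0, 0, -1, 0, 0, 0.0015, 0, 0, 0, -1, 0, 0, 0.0015, 0, 0, 0, -1, 0, 0, 0.0015, 0, 0, 0, -1, 0, 0, 0.0015, 0, 0, 0])

```text
clock: 23.0
tcp_pos: [0.5473, 0.0151, 0.0864]
orientation: [0.002, 0.733, 0.68, 0.001]
wrist_force: [-5.2, 0.2, 10.6]
finger_gap: 0.0123
```

```bash
python3 plan.py .547 .0150 .0862 85.6 1;python3 -c "
from h import *;s=env.get_state();print(s['ft_torque'])"
```

```text
at [0.5473 0.0151 0.0864] phi 85.7 tilt [0.3 0. ] F [-5.2  0.2 10.6] gap 0.0123 t 23.0 dist 0.00038160026114169947 0.29151507675590516
[-0.0001, -0.0003, 0.0002] [0.3, 0.0, 0.1]
[ 0.15498227  1.0383546  -0.00842046]
```

Request:
carry_out(moves=[-1, 0, -0.0005, 0.002, 0.3, 0, 0, -1, 0, -0.0005, 0.002, 0.2, 0, 0, -1, 0, 0, 0.002, 0.2, 0, 0, -1, 0, 0, 0.002, 0.2, 0, 0, -1, 0, 0, 0.002, 0.2, 0, 0])

```text
clock: 23.62
tcp_pos: [0.5473, 0.015, 0.0862]
orientation: [-0.002, 0.733, 0.68, -0.003]
wrist_force: [-6.3, -0.6, 15.1]
finger_gap: 0.012
```

```bash
python3 plan.py .547 .0150 .0862 85.6 1;python3 -c "
from h import *;s=env.get_state();print(s['ft_torque'])"
```

```text
at [0.5473 0.015  0.0862] phi 85.7 tilt [-0.4  0.1] F [-6.3 -0.6 15.1] gap 0.012 t 23.625 dist 0.00032842642270537075 0.4378805087585784
[-0.0001, -0.0003, -0.0] [-0.4, 0.1, 0.1]
[ 0.12164226  1.09517632 -0.01061854]
```

Request:
carry_out(moves=[-1, 0, -0.001, 0.002, -0.3, 0, 0, -1, 0, -0.001, 0.002, -0.1, 0, 0, -1, 0, -0.001, 0.002, 0, 0, 0, -1, 0, -0.001, 0.002, 0, 0, 0, -1, 0, -0.001, 0.002, 0, 0, 0])

```text
clock: 24.25
tcp_pos: [0.5472, 0.0151, 0.0862]
orientation: [0.006, 0.733, 0.68, 0.005]
wrist_force: [-3.3, -0.2, 13.4]
finger_gap: 0.0118
```

```bash
python3 plan.py .547 .0150 .0862 85.6 1;python3 - <<'E'
from h import *
t=env.read_camera('top')[:,:,::-1]
for i in range(5): s=env.read_camera('side')[:,:,::-1]
q=env.get_state(); print(q['tcp_pos'],q['wrist_force'],q['ft_torque'],q['clock'])
f=lambda a,w,h:cv2.resize(a,(w,h),interpolation=cv2.INTER_CUBIC)
cv2.imwrite('pics/v6.png',np.vstack([f(s[180:285,250:355],600,400),f(t[220:300,230:350],300,200).repeat(1,0) if 0 else f(t[220:300,230:380],600,200)]))
E
```

```text
at [0.5472 0.0151 0.0862] phi 85.7 tilt [0.9 0.1] F [-3.3 -0.2 13.4] gap 0.0118 t 24.25 dist 0.000239271477321008 0.8725963284526348
[-0.0001, -0.0002, -0.0] [0.9, 0.1, 0.1]
[0.54724523 0.01506702 0.08620184] [-2.91603453 -0.37199533 13.75324427] [ 0.19310685  1.14473323 -0.03319181] 24.55
```

View pics/v6.png

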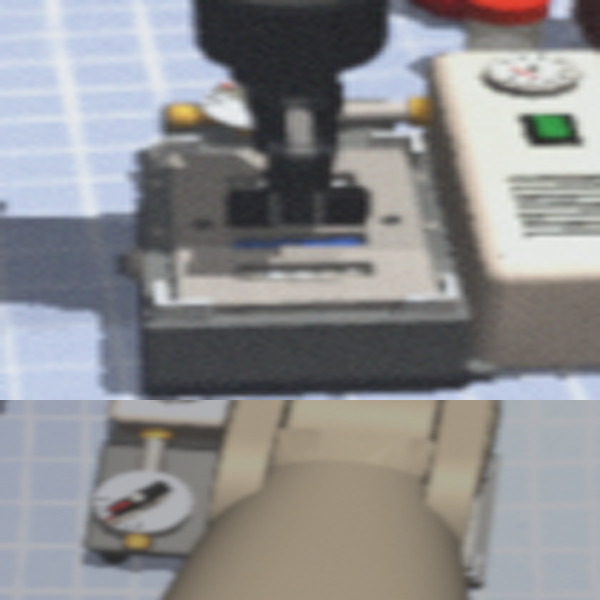

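The plate sits between the guides with no orange showing, the blue bar visible through its window and the valve on its mark. The tool leans 0.9°, so I'll level it while keeping the push.

Request:
carry_out(moves=[-1, 0, 0, 0.002, 0.6, 0, 0, -1, 0, 0, 0.002, 0.4, 0, 0, -1, 0, 0, 0.002, 0.1, 0, 0, -1, 0, 0, 0.002, 0.1, 0, 0, -1, 0, 0, 0.002, 0.1, 0, 0])

```text
clock: 25.18
tcp_pos: [0.5473, 0.015, 0.0862]
orientation: [-0.0, 0.733, 0.68, -0.002]
wrist_force: [-6.9, 0.2, 15.6]
finger_gap: 0.0121
```

```bash
python3 plan.py .547 .0150 .0862 85.6 1;python3 -c "
from h import *;s=env.get_state();F=s['wrist_force'];T=s['ft_torque'];print(T,'M_tcp_y~',T[1]+.16*F[0])"
```

```text
at [0.5473 0.015  0.0862] phi 85.7 tilt [-0.1  0.1] F [-6.9  0.2 15.6] gap 0.0121 t 25.175 dist 0.0003228191549223535 0.23050869078221156
[-0.0001, -0.0003, -0.0] [-0.1, 0.1, 0.1]
[ 0.24853372  1.24320196 -0.06225564] M_tcp_y~ 0.1369129727057583
```

```bash
python3 - <<'E'
from h import *
for i in range(6): s=env.read_camera('side')
q=env.get_state(); print(q['tcp_pos'],q['orientation'],q['wrist_force'],q['clock'])
print(env.hand_in())
E
```

```text
[0.54730741 0.01504392 0.08614999] [-1.15464352e-04  7.32884646e-01  6.80351064e-01 -1.58499551e-03] [-7.38873304  1.05220001 16.28039131] 25.475
the job is handed in; nothing more can be done
None
```

The filter station is ready and the job is handed in, at about 25.5 s. The arm is still holding the plate pressed down.

- **Stopcock:** turned to half open. I measured about 44° in the top view, and in the last picture the red line still pointed at the red mark.
- **Blank:** the larger blue bar is in the one empty slot (station y = -15). The closed fingers touched its top at z ≈ 59 mm, 1 mm below the deck, so it is fully home.
- **Plate:** it lies between the four guides, handle up and lengthwise over the slots. The tool height is at the value I worked out for flush, and the force rose about 4.5 N over the last 0.2 mm, so the plate is on the hard deck. In the last picture no orange showed, and the blue bar was visible through a window.
- **Hold:** at the last reading the wrist force was about 16 N down, or about 18 N with the plate's weight.

**Checks that disagreed:**
- A sideways force of about 7 N along x remained at the end.
- The tool leaned up to 0.9° while pressing. I levelled it to about 0.1° before handing in and did not take another picture after that.
- The two cameras put the station's centre about 1 mm apart in x, which is within the calibration.

I did not move the other things on the table.

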